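# Load an adhesive cartridge in the bench dispenser

### The job

Stand the collared adhesive cartridge upright in the round socket of the bench dispenser, lowering it gently until you feel it rest on the stiff seal inside, and let go of it there, still standing proud. Then swing the hinged clamp over and press its paddle until the clamp has driven the cartridge fully home, its collar flush on the block; drive it with the clamp only, not by hand, stop as soon as it seats because the thin shell is easily crushed, and leave the clamp closed on it. Leave everything else on the bench where it is.

Things in the scene. Friction and masses are not known exactly. Their poses are not given: they have to be found in the camera images.
- cartridge: Adhesive cartridge, rigid white plastic, about 110 g, upright on the bench: round barrel 36 mm in diameter, 78 mm tall, with one collar ring 50 mm in diameter from 36 to 42 mm above its foot; above the collar it is 34 mm in diameter (grip there), top flat, foot chamfered. The only thing with a collar at mid height. Origin: centre of its foot; z up its axis.
- dispenser: Bench dispenser, bolted down: grey base 120 x 200 x 12 mm, aluminium socket block 74 x 74 mm, its top 55 mm above the bench, two cheeks 120 mm tall carrying the clamp hinge 85 mm to +y of the socket axis, and on the +x side, from 85 mm off the socket axis, a grey pump housing 79 mm tall. Origin: on the bench under the socket axis; z up; +y points from socket to hinge.
- socket_mouth (a point): Socket axis at the block's top face; axes as the dispenser. Round hole 39 mm wide, 3 mm chamfer. In it a seal, its height different every time: a cartridge set on it stands with its collar's underside 8 to 20 mm above the block. The seal moves only down, under about 34 N, and stays there. Fully home the collar lies on the block, the cartridge's origin 36 mm below this point.
- clamp (a joint): Clamp angle, rad: 0 = arm level; grows as it opens; starts past upright, leaning away from the socket (1.75 to 2.0; stops -0.16, 2.1). Stiff hinge (0.35 N m; arm 0.24 kg): stays where left. Its round foot, on a screw set differently each time, meets a proud cartridge at 0.0 to 0.32; driving takes about 18 N on the paddle, then the force rises steeply: seated, somewhere between -0.08 and 0.08.
- clamp_hinge (a point): Point on the hinge axis, midway between the cheeks, 105 mm above the bench, 85 mm from the socket axis. The foot is 85 mm from it along the arm, so a push on the paddle presses the cartridge, whose shell stands 75 N, 1.8 times as hard. The axis runs along the dispenser's x. Turns with the clamp: its y axis points from paddle to hinge along the arm, its z axis out of the arm's outer face.
- clamp_paddle (a point): Centre of the outer face (upper when level) of the black paddle at the clamp's end, 155 mm from the hinge axis along the arm and 16 mm out from it; level: 121 mm above the bench, 70 mm to -y of the socket axis. Paddle 55 mm wide, 45 mm long along the arm, 12 mm thick; its end is 177 mm from the hinge axis. Axes as clamp_hinge.
- jar: Bystander: plain white jar with a screw cap, 48 mm diameter, 75 mm tall, no collar at mid height. Origin: centre of its underside.
- spool: Bystander: empty white spool, flanges 50 mm in diameter at both ends, 55 mm tall, standing. Origin: centre of its underside.
- pot: Bystander: white ceramic pot, 72 mm wide at the rim, 70 mm tall. Origin: centre of its underside.
- tub: Bystander: clear plastic tub, 110 mm wide, 75 mm tall. Origin: centre of its underside.
- bottle: Bystander: clear glass bottle, 56 mm diameter, 150 mm tall. Origin: centre of its underside.
- screwdriver: Bystander: screwdriver lying on the bench, 160 mm long. Origin: under its middle.
- bench_block: Bystander: steel bench block, 60 x 60 x 30 mm. Origin: centre of its underside.
Mind the look-alikes: they are no part of the job. What is shaped like the cartridge but green or purple is not meant.

How it is judged:
By the outcome, as a careful person would: the job done as asked, in the order asked, and still so for the second after the job is handed in, with the robot touching nothing.
It also fails if it takes over 72 s, if anything falls off the work surface, if the arm or the gripper's body presses on something with over 40 N, if the wrist force passes 120 N, or if a joint passes its speed limit or range.

### The arm

A 6-joint arm with a two-finger parallel gripper is mounted at the origin on the work surface. World frame = base frame: x ahead of the robot, y to its left, z up, the work surface at z = 0. Lengths are in m, angles in degrees, forces in N, time in s.
With the tool pointing down it reaches from about 0.35 to 0.975 m from the base axis. Payload 17.4 kg.
Tool frame: the origin (TCP) lies between the finger pads; the fingertips stand 17 mm ahead of it and the grasp point (between the pads) lies 2 mm behind it; z points along the fingers, y is the line along which they close (so a half turn about z gives the same grasp; the last joint's range is limited). The gripper opens to 85 mm and grips with 20 to 120 N. Pads are 22 mm wide; open, the fingers measure 114 mm over their backs; the gripper's body (76 mm by 85 mm) begins 54 mm behind the grasp point. The pads swing forward as they close: fully open they stand 13 mm farther back than shut.
Start: joints at [74.209, 6.646, 82.598, -0, 90.757, -2.166], TCP at [0.159, 0.656, 0.212] pointing down, gripper open.
Joint ranges: [-162.19, 162.19], [-47.58, 125.68], [4.15, 143.07], [-65.23, 245.23], [0.69, 171.88], [-170.13, 170.13]. Speed limits (degrees/s): [108.29, 108.29, 127.2, 180, 180, 180].

### API

Orientations are given as a 3x3 rotation matrix whose columns are the frame's x, y, z axes.
In Python, from plant import bot gives the robot as it stands.
- The arm moves only by the shell command python3 -m handwheel 'ROWS'. ROWS is text: rows parted by semicolons, each of 5 numbers parted by spaces: the shift along the tool's x, y, z in m, then the turn about the tool's z in degrees, then the opening, from 0 (shut) to 1 (fully open). A call has 1 to 12 rows; each row is the pose to reach, as a shift and turn from the pose commanded when the call began, along the tool's axes at that moment; what a row does not reach only later rows make up. A row lasts 1/12 s, in which the tool goes at most 41.7 mm and 7.16 degrees, less where a joint would pass 70% of its speed; a pose out of reach is approached as far as the arm can. A call with a gripper value outside its range is refused whole. The fingers move at their own pace and stop on an object; the grip force is fixed at half the most. Time passes only in rows, so rows that repeat a pose let the fingers close. It gives the time, the measured TCP pose, the force, the opening and the grip force at its end, in the units of the state.
- bot.get_state(): the state, without advancing time (a new reading comes with each control period).
- bot.read_camera(name): name is "scene" or "top" or "wrist"; returns the picture (480x640x3 uint8, red, green, blue); there is no depth.
- bot.camera_info(name): a dict with "camera_matrix" (3x3 intrinsics, pixels), "rvec" (rotation vector, rad) and "tvec" (3), from world to camera coordinates, as OpenCV has them; the wrist camera has in their place "T_tool_cam" (4x4, takes a point from camera to tool coordinates, whose origin is the TCP and whose axes are the flange's). Camera axes: x right, y down, z forward; pixel columns grow to the right and rows downward; lengths in m; the calibration is good to about 2 mm. A picture is of the moment at which its call begins: read the wrist's pose just before it. camera_info takes no time and is no camera call.
- bot.sign_off(): hands the job in; it is judged then, once.
The state is a dict: "time": time; "q": joint angles; "joint_vel": joint speeds; "joint_torque": joint torques, N m; "position": TCP position; "tool_rot": TCP orientation; "force": force on the tool from outside, world axes, zero at the start; "torque": the same for the moment, N m; "finger_gap": opening from 0.0 (shut) to 1.0 (fully open); "grasp_force": force on a finger pad.
Only numpy, scipy, OpenCV 4.12 (cv2) and the standard library are available. Lean on these libraries where they do the work, as an engineer would, in place of code of your own. Each camera call takes 0.05 s, during which the arm holds its last target. There are 200 camera calls.

## Working session

There is one attempt and no reset: what is moved stays moved. The work goes in short steps, Python scripts to look and compute and a shell command to move; the robot and the scene stay as the last step left them, time stands still between calls to the robot, and variables do not carry over. Pictures are saved under pics/ and viewed, at most 10 in all, crops included, and the job is handed in when it is done.

```bash
ls; mkdir -p pics; cat > h.py <<'E'
import numpy as np, cv2
from plant import bot
def cam(n):
    i=bot.camera_info(n); K=np.array(i["camera_matrix"])
    if n=="wrist":
        s=bot.get_state(); T=np.eye(4); T[:3,:3]=s["tool_rot"]; T[:3,3]=s["position"]
        M=T@np.array(i["T_tool_cam"]); return K,M[:3,:3],M[:3,3]
    R=cv2.Rodrigues(np.array(i["rvec"],float))[0]; return K,R.T,-R.T@np.array(i["tvec"]).ravel()
def ray(c,u,v):
    K,R,o=c; return o,R@np.linalg.solve(K,[u,v,1])
def plane(c,u,v,z):
    o,d=ray(c,u,v); return o+d*(z-o[2])/d[2]
def proj(c,p):
    K,R,o=c; q=K@(R.T@(np.array(p)-o)); return q[:2]/q[2]
def snap(n,f):
    c=cam(n); im=bot.read_camera(n); cv2.imwrite("pics/"+f,im[:,:,::-1]); return c,im
E
python3 - <<'E'
from h import *
for n in("scene","top"):
    c,_=snap(n,n+"0.png"); print(n,c[2],c[1][:,2],c[0][0,0])
snap("wrist","wrist0.png")
print(bot.get_state())
E
```

```text
pics
scene [0.9530416  0.58331566 0.93317365] [-0.34302678 -0.53250107 -0.77380569] 433.7821259693876
top [ 0.39868401 -0.01184718  1.07875691] [ 0.17614886  0.00619864 -0.98434402] 453.22666094423664
{'time': 0.15, 'q': array([ 7.42110287e+01,  6.66878255e+00,  8.26276405e+01, -6.54039789e-04,
        9.07581799e+01, -2.16499920e+00]), 'joint_vel': array([-0.02385586, -0.10894341, -0.06591401, -0.06579455, -0.08942963,
        0.01877213]), 'joint_torque': array([ 4.72631455e-04, -7.32495332e+01, -6.32858419e+01, -1.55509338e-04,
        4.67275386e-03, -4.32901970e-05]), 'position': array([0.1589508 , 0.65583747, 0.21101291]), 'tool_rot': array([[-9.71862496e-01,  2.35548777e-01, -2.48323524e-04],
       [ 2.35548907e-01,  9.71862061e-01, -9.20151035e-04],
       [ 2.45957608e-05, -9.52752617e-04, -9.99999546e-01]]), 'force': array([0.23351072, 0.35954904, 0.81032698]), 'torque': array([-0.01586206,  0.00131381, -0.01555196]), 'grasp_force': 0.0, 'finger_gap': 1.0012291504986566}
```

View pics/scene0.png

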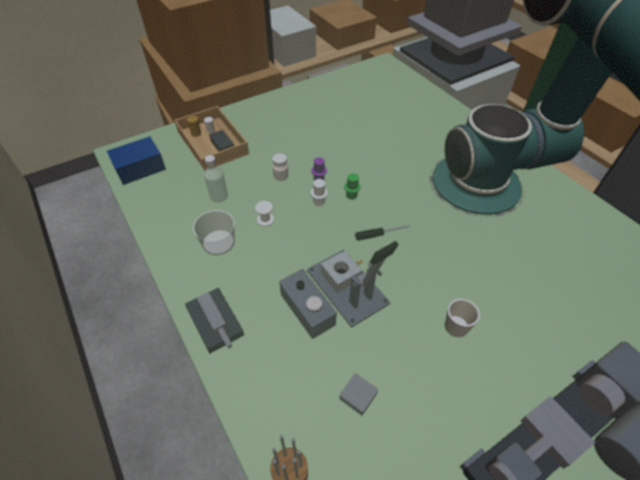

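View pics/top0.png

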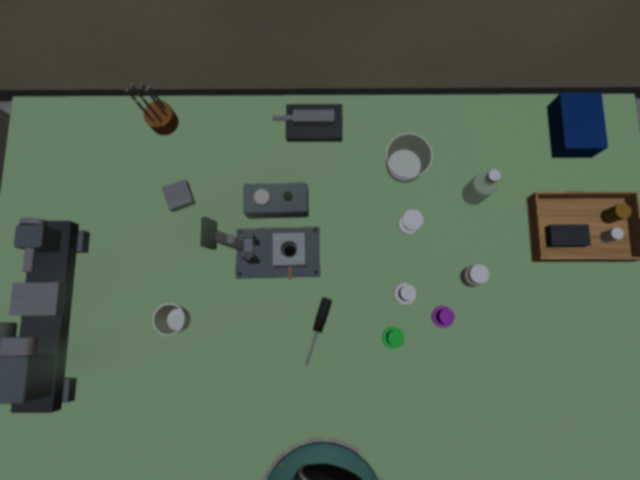

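The scene shows the dispenser at scene (345,285) / top (290,250). There are three white candidates:
- **Cartridge:** scene (319,190) / top (405,293) has a wide ring at mid height, so it looks like the cartridge.
- **Spool:** scene (264,212) / top (411,221).
- **Jar:** scene (280,165) / top (477,275).

The green and purple look-alikes are excluded. Next I'll enlarge a crop to confirm.

```bash
python3 - <<'E'
from h import *
im=cv2.imread("pics/scene0.png")
a=cv2.resize(im[140:235,240:380],None,fx=5,fy=5,interpolation=cv2.INTER_CUBIC); cv2.imwrite("pics/crop1.png",a)
c=cam("top"); t=cv2.imread("pics/top0.png")
for u,v,z in((405,293,.06),(408,294,.078),(289,249,.055),(443,317,.078),(395,338,.078)): print(u,v,plane(c,u,v,z).round(4))
s=cam("scene")
print("mouth scene",plane(s,342,267,.055).round(3), "cart top", plane(s,319,183,.078).round(3))
# base corners (z=.012) top view
for u,v in((237,231),(320,228),(319,277),(237,278)): print(plane(c,u,v,.012).round(3))
i=bot.camera_info("wrist"); print(i)
E
```

```text
405 293 [ 0.4619 -0.1875  0.06  ]
408 294 [ 0.4586 -0.1909  0.078 ]
289 249 [0.5628 0.0735 0.055 ]
443 317 [ 0.4087 -0.2652  0.078 ]
395 338 [ 0.3641 -0.1597  0.078 ]
mouth scene [0.562 0.079 0.055] cart top [ 0.462 -0.187  0.078]
[0.614 0.203 0.012]
[0.621 0.003 0.012]
[0.503 0.006 0.012]
[0.501 0.199 0.012]
{'camera_matrix': array([[396.72244886,   0.        , 321.79790491],
       [  0.        , 396.72244886, 239.70068179],
       [  0.        ,   0.        ,   1.        ]]), 'T_tool_cam': array([[ 8.73450539e-04, -9.49348701e-01, -3.14223299e-01,
         8.05234858e-02],
       [ 9.99999568e-01,  7.29720191e-04,  5.75040893e-04,
         7.18749923e-04],
       [-3.16619239e-04, -3.14223665e-01,  9.49348928e-01,
        -1.62198620e-01],
       [ 0.00000000e+00,  0.00000000e+00,  0.00000000e+00,
         1.00000000e+00]])}
```

View pics/crop1.png

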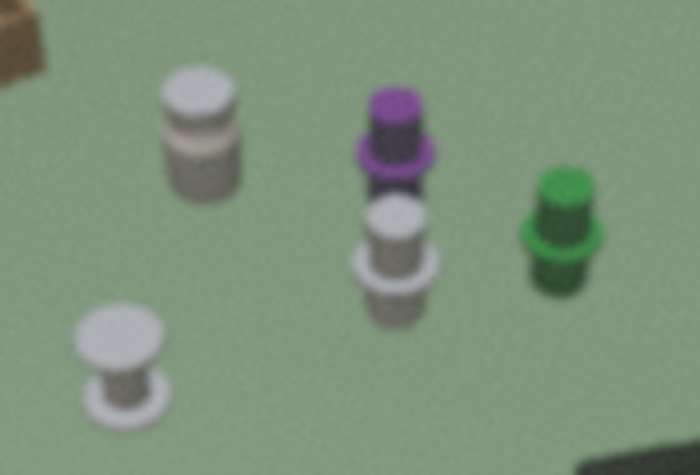

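The crop confirms it: the white object at scene (319,190), crop (395,262), has a single collar ring at mid height, so it is the cartridge. The spool has flanges at both ends and the jar has only a cap. I'll move over the dispenser first to measure it with the wrist camera.

```bash
python3 -m handwheel '-0.472 -0.499 -0.089 -34 1;-0.472 -0.499 -0.089 -34 1;-0.472 -0.499 -0.089 -34 1;-0.472 -0.499 -0.089 -34 1;-0.472 -0.499 -0.089 -34 1;-0.472 -0.499 -0.089 -34 1;-0.472 -0.499 -0.089 -34 1;-0.472 -0.499 -0.089 -34 1;-0.472 -0.499 -0.089 -34 1;-0.472 -0.499 -0.089 -34 1;-0.472 -0.499 -0.089 -34 1;-0.472 -0.499 -0.089 -34 1'; python3 -c "
from plant import bot; s=bot.get_state(); print(s['position'],s['tool_rot'],s['joint_vel'])"
```

```text
time: 1.15
position: [0.4056, 0.2239, 0.2762]
tool_rot: [[-0.937, -0.348, 0.0], [-0.348, 0.937, 0.0], [-0.0, 0.0, -1.0]]
force: [0.9, 0.5, -0.2]
finger_gap: 1.002
grasp_force: 0.0
[0.40555179 0.22387837 0.27616325] [[-9.37354729e-01 -3.48376202e-01  3.66157757e-04]
 [-3.48376148e-01  9.37354798e-01  2.06109683e-04]
 [-4.15023439e-04  6.56372573e-05 -9.99999912e-01]] [-61.44598628  -0.99309774  -5.14682106  -0.07489089   5.97131379
 -60.90359988]
```

```bash
python3 -m handwheel '-0.025 -0.15 -0.02 0 1;-0.025 -0.15 -0.02 0 1;-0.025 -0.15 -0.02 0 1;-0.025 -0.15 -0.02 0 1;-0.025 -0.15 -0.02 0 1;-0.025 -0.15 -0.02 0 1;-0.025 -0.15 -0.02 0 1;-0.025 -0.15 -0.02 0 1'; python3 - <<'E'
from h import *
c,_=snap("wrist","w1.png"); print(c[2]); print(proj(c,[.563,.076,.055]))
E
```

```text
time: 1.82
position: [0.4804, 0.0947, 0.2957]
tool_rot: [[-0.937, -0.349, -0.0], [-0.349, 0.937, 0.0], [0.0, 0.0, -1.0]]
force: [0.0, 0.6, -0.4]
finger_gap: 1.001
grasp_force: 0.0
[0.40519612 0.06726665 0.45788608]
[278.32308944 255.08681316]
```

View pics/w1.png

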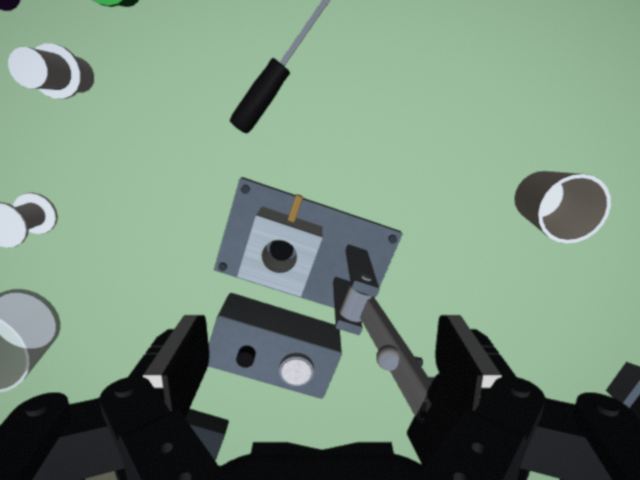

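The wrist picture shows the socket hole at (279,256), the block's top face around (240–323, 215–297), and the arm leaning away from (355,300) to (430,410). The cartridge's top is at (28,67) with its collar. I'll refine these numerically.

```bash
python3 - <<'E'
from h import *
c=cam("wrist"); im=cv2.imread("pics/w1.png"); hsv=cv2.cvtColor(im,cv2.COLOR_BGR2HSV)
roi=np.zeros(im.shape[:2],np.uint8); roi[200:305,225:335]=1
m=((hsv[...,1]<45)&(hsv[...,2]>135)).astype(np.uint8)*roi
cs,_=cv2.findContours(m,cv2.RETR_EXTERNAL,2); k=max(cs,key=cv2.contourArea)
r=cv2.minAreaRect(k); b=cv2.boxPoints(r); P=np.array([plane(c,*p,.055) for p in b]); print("block",b.round(1),P.round(4),P.mean(0)); e=P[1]-P[0]; print(np.degrees(np.arctan2(e[1],e[0])),np.linalg.norm(e[:2]),np.linalg.norm((P[2]-P[1])[:2]))
h=cv2.convexHull(k); fm=np.zeros_like(m); cv2.fillPoly(fm,[h],1); hole=(fm&(1-m)); hole=cv2.morphologyEx(hole,cv2.MORPH_OPEN,np.ones((5,5),np.uint8))
cs,_=cv2.findContours(hole,cv2.RETR_EXTERNAL,2); k=max(cs,key=cv2.contourArea); el=cv2.fitEllipse(k); print("hole",el,plane(c,*el[0],.055))
# base corners
print("base yaw",[plane(c,*p,.012).round(4) for p in((241,178),(402,235),(215,268))])
# cartridge white blobs
m=((hsv[...,1]<40)&(hsv[...,2]>170)).astype(np.uint8); m[:,120:]=0
cs,_=cv2.findContours(m,cv2.RETR_EXTERNAL,2)
for k in cs:
    if cv2.contourArea(k)>150:
        el=cv2.fitEllipse(k); print(el,plane(c,*el[0],.078))
E
```

```text
block [[234.6 277.2]
 [255.3 215.1]
 [321.9 237.3]
 [301.2 299.4]] [[0.6047 0.0392 0.055 ]
 [0.5291 0.0393 0.055 ]
 [0.5275 0.1133 0.055 ]
 [0.6045 0.1172 0.055 ]] [0.56644405 0.07724284 0.055     ]
179.92187204585213 0.07561306329311289 0.07397884243262286
hole ((278.79168701171875, 255.94407653808594), (32.47542953491211, 34.66380310058594), 106.4834976196289) [0.56380286 0.07692907 0.055     ]
base yaw [array([0.5067, 0.0083, 0.012 ]), array([0.5048, 0.2056, 0.012 ]), array([0.6226, 0.0105, 0.012 ])]
((22.412296295166016, 320.5107727050781), (49.28301239013672, 64.19905090332031), 116.96260833740234) [ 0.72262425 -0.15959079  0.078     ]
((2.8590774536132812, 225.4822235107422), (38.65323257446289, 48.275108337402344), 135.23292541503906) [ 0.620349   -0.19156776  0.078     ]
((33.7970085144043, 213.04684448242188), (33.5882453918457, 43.399173736572266), 132.69522094726562) [ 0.59656095 -0.16443013  0.078     ]
((26.673648834228516, 67.12661743164062), (35.22505187988281, 44.51144790649414), 143.3135986328125) [ 0.46399288 -0.18843486  0.078     ]
((51.50111389160156, 70.9698257446289), (46.7386360168457, 55.97349166870117), 134.22567749023438) [ 0.45948903 -0.16746398  0.078     ]
```

```bash
python3 -m handwheel '0.115 -0.26 0.10 0 1;0.115 -0.26 0.10 0 1;0.115 -0.26 0.10 0 1;0.115 -0.26 0.10 0 1;0.115 -0.26 0.10 0 1;0.115 -0.26 0.10 0 1;0.115 -0.26 0.10 0 1;0.115 -0.26 0.10 0 1;0.115 -0.26 0.10 0 1;0.115 -0.26 0.10 0 1;0.115 -0.26 0.10 0 1;0.115 -0.26 0.10 0 1'; python3 - <<'E'
from h import *
c,im=snap("wrist","w2.png"); hsv=cv2.cvtColor(im,cv2.COLOR_RGB2HSV)
m=((hsv[...,1]<40)&(hsv[...,2]>170)).astype(np.uint8)
cs,_=cv2.findContours(m,cv2.RETR_EXTERNAL,2)
for k in cs:
    if cv2.contourArea(k)>150:
        el=cv2.fitEllipse(k); print(np.round(el[0]+el[1],1),plane(c,*el[0],.078),plane(c,*el[0],.042))
s=bot.get_state();print(s["position"],s["tool_rot"],proj(c,[.464,-.188,.078]))
E
```

```text
time: 2.87
position: [0.4641, -0.1885, 0.1966]
tool_rot: [[-0.937, -0.35, 0.001], [-0.35, 0.937, -0.0], [-0.001, -0.001, -1.0]]
force: [-0.7, 0.3, 0.4]
finger_gap: 0.995
grasp_force: 0.0
[234.7 375.4  44.5  53.8] [ 0.61446583 -0.20977234  0.078     ] [ 0.64341519 -0.20898434  0.042     ]
[244.7 343.5  35.6  44.7] [ 0.58181186 -0.21100367  0.078     ] [ 0.60657438 -0.21037355  0.042     ]
[321.7 211.8  59.9  62.7] [ 0.45602051 -0.19099246  0.078     ] [ 0.46465426 -0.18779653  0.042     ]
[ 95.5 197.5  52.3  62.5] [ 0.50334137 -0.34732437  0.078     ] [ 0.51804253 -0.36417308  0.042     ]
[ 0.4640836  -0.18860456  0.19658811] [[-9.36742563e-01 -3.50017398e-01  1.09186758e-03]
 [-3.50017951e-01  9.36742924e-01 -3.57940811e-04]
 [-8.97513716e-04 -7.17471644e-04 -9.99999340e-01]] [321.70003628 223.01835611]
```

View pics/w2.png

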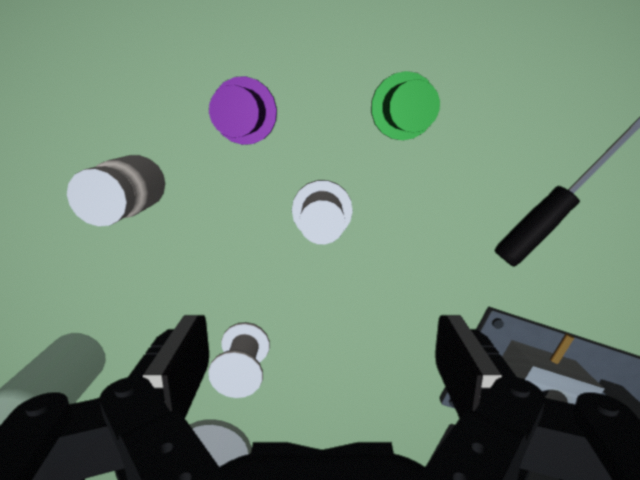

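The cartridge is centred under the gripper, with its top at (322,222) and collar at (322,210). Both match the estimate of (0.464, −0.188), so I'll descend and grip above the collar.

```bash
python3 -m handwheel '0 0 0.04 0 1;0 0 0.08 0 1;0 0 0.11 0 1;0 0 0.125 0 1;0 0 0.132 0 1;0 0 0.132 0 1;0 0 0.132 0 0.6;0 0 0.132 0 0.3;0 0 0.132 0 0.2;0 0 0.132 0 0.2;0 0 0.132 0 0.2;0 0 0.132 0 0.2'; python3 -m handwheel '0 0 0 0 0.1;0 0 0 0 0.1;0 0 0 0 0.1;0 0 0 0 0.1'
```

```text
time: 3.92
position: [0.4637, -0.19, 0.0642]
tool_rot: [[-0.937, -0.348, 0.001], [-0.348, 0.937, -0.0], [-0.0, -0.0, -1.0]]
force: [-0.3, -0.7, 0.1]
finger_gap: 0.205
grasp_force: 0.0
time: 4.25
position: [0.4636, -0.1899, 0.0638]
tool_rot: [[-0.937, -0.348, -0.0], [-0.348, 0.937, 0.0], [0.0, 0.0, -1.0]]
force: [0.0, 0.9, 1.4]
finger_gap: 0.097
grasp_force: 0.0
```

```bash
python3 - <<'E'
from h import *
snap("wrist","w3.png")
E
```

```text
(no output)
```

View pics/w3.png

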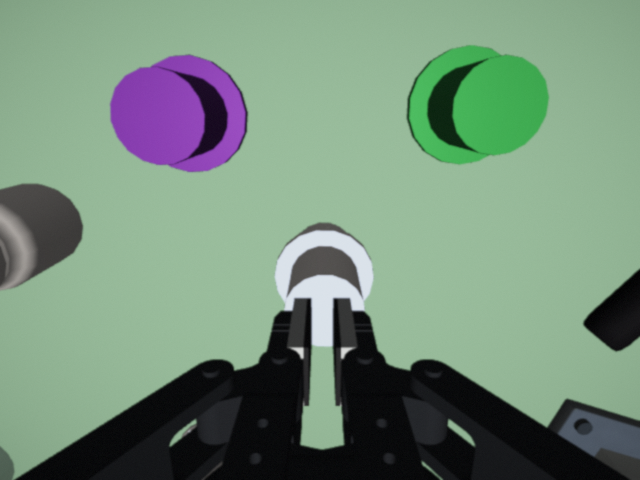

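```bash
python3 - <<'E'
from h import *
c=cam("wrist"); s=bot.get_state(); R=s["tool_rot"]; p=s["position"]
for v in (272,277,282):
    print(v,plane(c,324,v,.042), R.T@(plane(c,324,v,.042)-p))
for t in ([0,0,0],[0,0,.017],[0,0,-.002]): print(t,proj(c,p+R@np.array(t)))
print(proj(c,[.4640,-.188,.078]),proj(c,[.4640,-.188,.042]))
# top disc width rows
im=cv2.imread("pics/w3.png"); h=cv2.cvtColor(im,cv2.COLOR_BGR2HSV); m=(h[...,1]<40)&(h[...,2]>170)
for v in range(228,350,8):
    x=np.where(m[v,240:420])[0]+240; print(v,(x.min(),x.max(),len(x)) if len(x) else None)
E
```

```text
272 [ 0.4609851  -0.18898532  0.042     ] [0.00212723 0.00173353 0.02180827]
277 [ 0.46354124 -0.18802826  0.042     ] [-0.00060219  0.00174068  0.0218081 ]
282 [ 0.46611948 -0.18706292  0.042     ] [-0.00335522  0.00174788  0.02180793]
[0, 0, 0] [320.39954636 295.25754094]
[0, 0, 0.017] [320.51795787 279.81329907]
[0, 0, -0.002] [320.38419809 297.25939375]
[324.12873628 312.67773335] [323.73366043 277.80160521]
228 None
236 (np.int64(299), np.int64(349), 51)
244 (np.int64(288), np.int64(359), 72)
252 (np.int64(282), np.int64(365), 43)
260 (np.int64(276), np.int64(371), 39)
268 (np.int64(275), np.int64(372), 33)
276 (np.int64(274), np.int64(373), 54)
284 (np.int64(276), np.int64(372), 79)
292 (np.int64(278), np.int64(370), 87)
300 (np.int64(282), np.int64(365), 48)
308 (np.int64(284), np.int64(364), 43)
316 (np.int64(312), np.int64(332), 21)
324 (np.int64(312), np.int64(332), 21)
332 (np.int64(312), np.int64(332), 21)
340 (np.int64(312), np.int64(332), 21)
348 (np.int64(293), np.int64(350), 19)
```

The picture shows the nearly shut fingers in front of the cartridge's top disc, ending at about row 298, and not around the barrel. So the tips appear to sit higher than I computed. I'll check from the side with the scene camera.

```bash
python3 - <<'E'
from h import *
c,im=snap("scene","s1.png"); u,v=proj(c,[.464,-.189,.08]).astype(int); print(u,v)
a=cv2.resize(im[v-50:v+40,u-60:u+60,::-1],None,fx=6,fy=6,interpolation=cv2.INTER_CUBIC); cv2.imwrite("pics/s1c.png",a)
for z in(.047,.064,.078): print(z,(proj(c,[.464,-.189,z])-[u-60,v-50])*6)
E
```

```text
318 182
0.047 [360.34991811 352.26732728]
0.064 [360.45042403 326.71622412]
0.078 [360.53479383 305.26732359]
```

View pics/s1c.png

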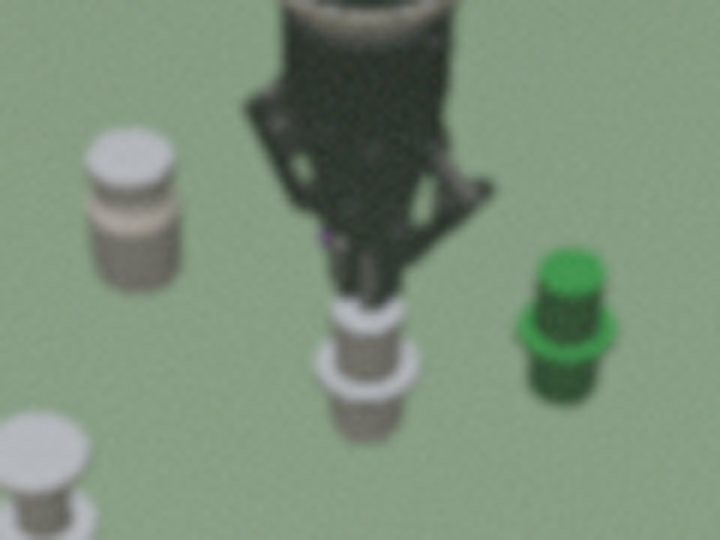

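The scene crop shows the finger ends at about (368,300), level with the cartridge's top at z≈0.078. So the real fingertips are about 30 mm behind the reported TCP's stated tip. I'll open, descend about 30 mm in small force-checked steps, and close again.

```bash
python3 -m handwheel '0 0 0 0 1;0 0 0 0 1;0 0 0 0 1;0 0 0 0 1;0 0 0 0 1;0 0 0 0 1;0 0 0 0 1;0 0 0 0 1;0 0 0.008 0 1;0 0 0.016 0 1;0 0 0.016 0 1;0 0 0.016 0 1';python3 -m handwheel '0 0 0.007 0 1;0 0 0.014 0 1;0 0 0.014 0 1;0 0 0.014 0 0.6;0 0 0.014 0 0.3;0 0 0.014 0 0.2;0 0 0.014 0 0.2;0 0 0.014 0 0.2;0 0 0.014 0 0.2;0 0 0.014 0 0.2;0 0 0.014 0 0.2'
```

```text
time: 5.35
position: [0.4631, -0.1896, 0.0469]
tool_rot: [[-0.937, -0.348, -0.001], [-0.348, 0.937, 0.001], [0.001, 0.001, -1.0]]
force: [0.3, 0.1, 1.2]
finger_gap: 1.005
grasp_force: 0.0
time: 6.27
position: [0.4638, -0.1899, 0.0343]
tool_rot: [[-0.937, -0.348, 0.001], [-0.348, 0.937, -0.0], [-0.001, -0.0, -1.0]]
force: [-0.7, 2.0, 5.6]
finger_gap: 0.375
grasp_force: 59.3
```

```bash
python3 -m handwheel '0 0 -0.01 0 0.1;0 0 -0.03 0 0.1;0 0 -0.06 0 0.1;0 0 -0.09 0 0.1;0 0 -0.1 0 0.1;-0.04 0.046 -0.1 0 0.1;-0.06 0.07 -0.1 0 0.1;-0.08 0.093 -0.1 0 0.1;-0.1 0.116 -0.1 0 0.1;-0.12 0.139 -0.1 0 0.1;-0.14 0.162 -0.1 0 0.1;-0.15 0.175 -0.1 0 0.1';python3 -m handwheel '-0.018 0.02 0 0 0.1;-0.03 0.035 0 0 0.1;-0.036 0.04 0 0 0.1;-0.036 0.04 0 0 0.1;-0.036 0.04 0 0 0.1;-0.036 0.04 0 0 0.1;-0.036 0.04 0 0 0.1'; python3 - <<'E'
from h import *
c,im=snap("wrist","w4.png");cv2.imwrite("pics/w4c.png",cv2.resize(im[180:400,200:450,::-1],None,fx=2.4,fy=2.4)); s=bot.get_state();print(s["position"],s["force"],s["finger_gap"])
E
```

```text
time: 7.27
position: [0.5438, 0.0291, 0.1338]
tool_rot: [[-0.937, -0.349, -0.0], [-0.349, 0.937, 0.0], [0.0, 0.0, -1.0]]
force: [0.3, -0.3, -1.2]
finger_gap: 0.374
grasp_force: 59.7
time: 7.85
position: [0.5629, 0.0755, 0.1339]
tool_rot: [[-0.938, -0.347, 0.0], [-0.347, 0.938, -0.0], [0.0, -0.0, -1.0]]
force: [0.4, -0.4, -0.8]
finger_gap: 0.377
grasp_force: 59.7
[0.56293092 0.07553925 0.13394769] [-0.57357077 -0.21348678 -0.94022674] 0.3790645299061643
```

View pics/w4c.png

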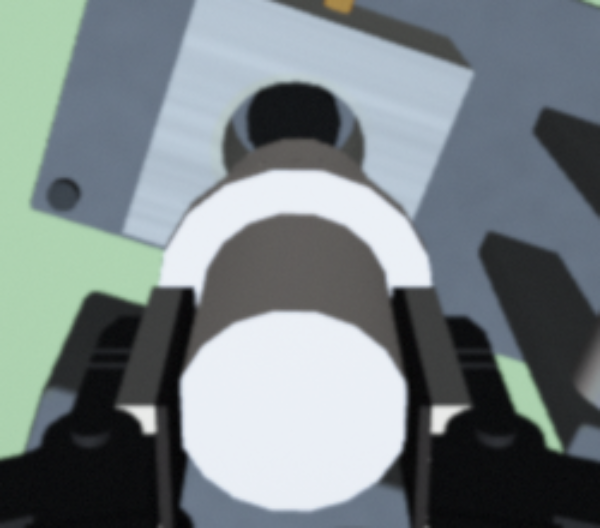

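The crop shows the cartridge held upright with its top centre at about (294,410). The hole is behind it, centred at column 294, so it is laterally aligned. I'll check the depth direction from the hole's far edge.

```bash
python3 - <<'E'
from h import *
c=cam("wrist"); s=bot.get_state(); R=s["tool_rot"];p=s["position"]
for u,v in((322.3,214),(292.5,241),(352,241)):
    q=plane(c,u,v,.055); print(u,v,q, R.T@(q-p))
print("pred", proj(c,[.5638,.077,.055]))
w=[.5638,.077]; ctr=np.array([*w,.055])
for a in (R[:,0]*.0195,-R[:,1]*.0195,R[:,1]*.0195,R[:,0]*.0225): print(proj(c,ctr+a))
g=np.float32(cv2.imread("pics/w4.png",0)); print(g[200:240,322])
# cartridge top left/right extent and rows
print(g[350,250:400:3])
# cartridge collar top edge in image & pred
o=p+R@np.array([-.0008,0,0]); z0=p[2]-.0343
for h,r in((.042,.025),(.078,.017)):
    q=np.array([o[0],o[1],z0+h]); print(proj(c,q+R[:,0]*r),proj(c,q-R[:,0]*r),proj(c,q))
E
```

```text
322.3 214 [0.54642811 0.07040211 0.055     ] [0.01726404 0.00092527 0.07894661]
292.5 241 [0.56980679 0.05871253 0.055     ] [-0.00060211 -0.01815376  0.07895082]
352 241 [0.55653165 0.09446619 0.055     ] [-0.00056556  0.01998483  0.07894431]
pred [322.50689726 242.0853023 ]
[322.55160294 212.57807432]
[292.11212402 242.05934319]
[352.90075396 242.11126062]
[322.55867729 207.90877158]
[193. 193. 194. 192. 191. 192. 192. 194. 196. 199. 200. 200. 193. 161.
  93.  37.  23.  21.  22.  21.  20.  21.  23.  21.  19.  20.  21.  21.
  21.  21.  21.  22.  22.  21.  23.  22.  23.  44.  77.  92.]
[102. 193. 224. 225. 224.  74.  45.   9.  44. 235. 238. 238. 238. 238.
 238. 238. 238. 238. 238. 239. 238. 238. 238. 239. 238. 238. 238. 238.
 238. 239. 238. 238. 238. 238. 238. 237. 238. 238. 238. 231.  31.  13.
  45. 100. 225. 225. 224. 199. 101.  22.]
[320.31752337 250.6594582 ] [320.3504831  354.34126454] [320.33475561 304.86711358]
[319.91588167 309.86128963] [319.97399006 394.00412314] [319.94606134 353.56242254]
```

```bash
python3 -m handwheel '-0.001 0 0.01 0 0.1;-0.001 0 0.02 0 0.1;-0.001 0 0.03 0 0.1;-0.001 0 0.036 0 0.1;-0.001 0 0.039 0 0.1;-0.001 0 0.042 0 0.1;-0.001 0 0.045 0 0.1;-0.001 0 0.047 0 0.1;-0.001 0 0.049 0 0.1;-0.001 0 0.051 0 0.1;-0.001 0 0.051 0 0.1'; for i in 1; do python3 -m handwheel '0 0 0.002 0 0.1;0 0 0.004 0 0.1;0 0 0.006 0 0.1;0 0 0.006 0 0.1'; done
```

```text
time: 8.82
position: [0.564, 0.0768, 0.0826]
tool_rot: [[-0.937, -0.348, -0.0], [-0.348, 0.937, -0.0], [0.0, -0.0, -1.0]]
force: [1.1, -0.2, -1.6]
finger_gap: 0.378
grasp_force: 59.6
time: 9.15
position: [0.564, 0.0767, 0.0765]
tool_rot: [[-0.937, -0.348, -0.0], [-0.348, 0.937, -0.0], [0.0, -0.0, -1.0]]
force: [1.5, -0.9, -2.0]
finger_gap: 0.374
grasp_force: 59.5
```

Foot is at about 0.042, inside the hole. I'll feel for the seal in small steps.

```bash
python3 -m handwheel '0 0 0.001 0 0.1;0 0 0.002 0 0.1;0 0 0.002 0 0.1' | grep -E 'pos|force:'; python3 -m handwheel '0 0 0.001 0 0.1;0 0 0.001 0 0.1' | grep -E 'pos|force:'
```

```text
position: [0.5641, 0.0767, 0.0747]
force: [0.5, -0.2, -1.7]
grasp_force: 59.5
position: [0.5641, 0.0768, 0.0738]
force: [2.3, -0.6, -1.2]
grasp_force: 59.5
```

```bash
python3 -m handwheel '0 0 0.001 0 0.1;0 0 0.001 0 0.1' | grep -E 'pos|force:'
```

```text
position: [0.564, 0.0767, 0.0727]
force: [1.1, -0.5, -0.8]
grasp_force: 59.5
```

```bash
python3 -m handwheel '0 0 0.001 0 0.1;0 0 0.001 0 0.1' | grep -E 'pos|force:'
```

```text
position: [0.564, 0.0768, 0.0717]
force: [1.1, -0.9, -0.1]
grasp_force: 59.5
```

```bash
python3 -m handwheel '0 0 0.001 0 0.1;0 0 0.001 0 0.1' | grep -E 'pos|force:'
```

```text
position: [0.564, 0.0767, 0.0707]
force: [1.4, -1.2, -0.4]
grasp_force: 59.5
```

```bash
python3 -m handwheel '0 0 0.0005 0 0.1;0 0 0.0005 0 0.1' | grep -E 'pos|force:'
```

```text
position: [0.5641, 0.0768, 0.0703]
force: [1.9, -1.3, -1.0]
grasp_force: 59.5
```

```bash
python3 -m handwheel '0 0 0.001 0 0.1;0 0 0.001 0 0.1' | grep -E 'pos|force:'
```

```text
position: [0.564, 0.0767, 0.0692]
force: [1.4, -0.8, 0.0]
grasp_force: 59.5
```

```bash
python3 -m handwheel '0 0 0.001 0 0.1;0 0 0.001 0 0.1' | grep -E 'pos|force:'
```

```text
position: [0.564, 0.0768, 0.0682]
force: [1.6, -1.7, -0.5]
grasp_force: 59.5
```

```bash
python3 -m handwheel '0 0 0.001 0 0.1;0 0 0.001 0 0.1' | grep -E 'pos|force:'
```

```text
position: [0.564, 0.0768, 0.0672]
force: [2.2, -1.7, 1.0]
grasp_force: 59.5
```

```bash
python3 -m handwheel '0 0 0.001 0 0.1;0 0 0.001 0 0.1' | grep -E 'pos|force:'
```

```text
position: [0.564, 0.0768, 0.0662]
force: [1.9, -1.9, -0.8]
grasp_force: 59.5
```

```bash
python3 -m handwheel '0 0 0.001 0 0.1;0 0 0.001 0 0.1' | grep -E 'pos|force:'
```

```text
position: [0.564, 0.0768, 0.0652]
force: [2.3, -2.5, -0.1]
grasp_force: 59.5
```

```bash
python3 -m handwheel '0 0 0.0005 0 0.1;0 0 0.0005 0 0.1' | grep -E 'pos|force:'
```

```text
position: [0.564, 0.0768, 0.0648]
force: [2.6, -1.8, 1.1]
grasp_force: 59.5
```

```bash
python3 -m handwheel '-0.0003 -0.0006 0.001 0 0.1;-0.0003 -0.0006 0.001 0 0.1' | grep -E 'pos|force:'
```

```text
position: [0.5645, 0.0766, 0.0641]
force: [-1.5, 0.9, 5.1]
grasp_force: 60.3
```

```bash
python3 -m handwheel '0 0 0.0007 0 0.1;0 0 0.0007 0 0.1' | grep -E 'pos|force:'
```

```text
position: [0.5648, 0.0767, 0.0641]
force: [-2.1, 0.4, 11.2]
grasp_force: 60.9
```

```bash
python3 -m handwheel '0 0 0.0007 0 0.1;0 0 0.0007 0 0.1' | grep -E 'pos|force:'
```

```text
position: [0.565, 0.0768, 0.064]
force: [-4.5, 1.5, 17.4]
grasp_force: 61.4
```

The seal is felt at z=0.064, with the force rising steeply to 17 N and the collar about 11 mm proud. I'll relieve the load, open slightly, and retreat upward.

```bash
python3 -m handwheel '0.0003 0.0003 -0.0014 0 0.1;0.0003 0.0003 -0.0014 0 0.1' | grep -E 'pos|force:'; python3 -m handwheel '0 0 0 0 0.6;0 0 0 0 0.6;0 0 0 0 0.6;0 0 0 0 0.6;0 0 0 0 0.6;0 0 0 0 0.6;0 0 -0.005 0 0.6;0 0 -0.015 0 0.6;0 0 -0.035 0 0.6;0 0 -0.065 0 0.6;0 0 -0.1 0 0.6;0 0 -0.13 0 0.6'; python3 - <<'E'
from h import *
c,im=snap("wrist","w5.png"); s=bot.get_state(); print(s["position"],s["force"])
h=cv2.cvtColor(im,cv2.COLOR_RGB2HSV); m=((h[...,1]<40)&(h[...,2]>200)).astype(np.uint8)
cs,_=cv2.findContours(m,cv2.RETR_EXTERNAL,2)
for k in cs:
    if cv2.contourArea(k)>300: print(cv2.boundingRect(k),np.round(cv2.fitEllipse(k)[0],1))
for z in(.108,.072): print(z,proj(c,[.564,.077,z]))
E
```

```text
position: [0.5642, 0.0767, 0.0641]
force: [-0.3, 1.2, 7.3]
grasp_force: 59.9
time: 12.9
position: [0.5641, 0.0765, 0.197]
tool_rot: [[-0.937, -0.348, 0.001], [-0.348, 0.937, 0.0], [-0.001, -0.0, -1.0]]
force: [0.8, 0.3, 0.3]
finger_gap: 0.598
grasp_force: 0.0
[0.56572976 0.07667784 0.20349053] [-0.09341887  0.3889827   7.3579113 ]
(322, 358, 40, 33) [341.5 374.1]
(265, 158, 115, 113) [320.7 214.2]
(0, 141, 18, 49) [  8.  167.5]
0.108 [321.64733969 235.33467269]
0.072 [321.6874893  220.70733409]
```

Released. Next I'll rise, turn 20° to align the tool with the dispenser, and shut the gripper. Then I'll go over to the far (+y) side of the clamp.

```bash
python3 -m handwheel '0 0 -0.04 7 0;0 0 -0.08 14 0;0 0 -0.12 20.4 0;0 0 -0.14 20.4 0;0 0 -0.14 20.4 0;0 0 -0.14 20.4 0;0 0 -0.14 20.4 0;0 0 -0.14 20.4 0'; python3 - <<'E'
from h import *
c,im=snap("wrist","w6.png"); cv2.imwrite("pics/w6c.png",im[:,:,::-1])
for z in(.108,.072,.055): print(z,proj(c,[.564,.077,z]))
t=cam("top")
for u,v in((209,233),(201,245),(216,222)): print(plane(t,u,v,.25))
E
```

```text
time: 13.62
position: [0.5639, 0.0765, 0.3327]
tool_rot: [[-1.0, 0.0, -0.002], [0.0, 1.0, -0.0], [0.002, -0.0, -1.0]]
force: [-1.2, 0.4, -0.7]
finger_gap: 0.007
grasp_force: 0.0
0.108 [321.5213433  194.44010503]
0.072 [321.54263993 187.60431858]
0.055 [321.55155386 184.74312609]
[0.56206848 0.20703924 0.25      ]
[0.53938365 0.22093797 0.25      ]
[0.58305031 0.19481067 0.25      ]
```

View pics/w6c.png

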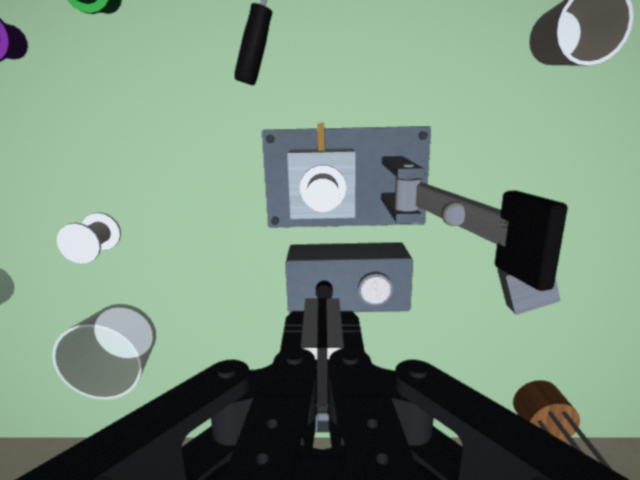

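The cartridge stands upright and centred in the block at (322,190). The paddle is at (532,240), leaning away. Everything else is undisturbed.

```bash
python3 -m handwheel '0 0.04 0 0 0;0 0.08 0 0 0;0 0.12 0 0 0;0 0.16 0 0 0;0 0.2 0 0 0;0 0.225 0 0 0;0 0.225 0 0 0;0 0.225 0.03 0 0;0 0.225 0.06 0 0;0 0.225 0.09 0 0;0 0.225 0.1 0 0;0 0.225 0.1 0 0'; python3 -m handwheel '0 -0.01 0 0 0;0 -0.02 0 0 0;0 -0.03 0 0 0;0 -0.04 0 0 0;0 -0.05 0 0 0;0 -0.06 0 0 0;0 -0.07 0 0 0;0 -0.08 0 0 0;0 -0.09 -0.007 0 0;0 -0.1 -0.012 0 0;0 -0.11 -0.013 0 0;0 -0.11 -0.013 0 0'
```

```text
time: 14.67
position: [0.5633, 0.3007, 0.2306]
tool_rot: [[-1.0, 0.001, -0.005], [0.001, 1.0, -0.002], [0.005, -0.002, -1.0]]
force: [0.2, -0.3, 0.5]
finger_gap: -0.002
grasp_force: 0.0
time: 15.67
position: [0.5645, 0.1898, 0.2478]
tool_rot: [[-1.0, 0.002, 0.001], [0.002, 1.0, -0.0], [-0.001, -0.0, -1.0]]
force: [0.0, -0.3, -0.1]
finger_gap: 0.002
grasp_force: 0.0
```

```bash
python3 -m handwheel '0 -0.014 0 0 0;0 -0.028 0 0 0;0 -0.041 0.001 0 0;0 -0.055 0.004 0 0;0 -0.069 0.008 0 0;0 -0.082 0.013 0 0;0 -0.094 0.02 0 0;0 -0.106 0.028 0 0;0 -0.117 0.036 0 0;0 -0.128 0.046 0 0;0 -0.138 0.056 0 0;0 -0.146 0.066 0 0'; python3 - <<'E'
from h import *
c,im=snap("scene","s2.png"); u,v=proj(c,[.564,.08,.12]).astype(int)
cv2.imwrite("pics/s2c.png",cv2.resize(im[v-70:v+60,u-80:u+80,::-1],None,fx=4,fy=4,interpolation=cv2.INTER_CUBIC)); s=bot.get_state();print(s["position"],s["force"])
E
```

```text
time: 16.67
position: [0.564, 0.0443, 0.1795]
tool_rot: [[-1.0, 0.001, -0.0], [0.001, 1.0, -0.0], [0.0, -0.0, -1.0]]
force: [-0.0, 0.0, 2.5]
finger_gap: -0.001
grasp_force: 0.8
[0.56336995 0.04350368 0.17734084] [ 0.5883913  -0.52597471 -1.32388424]
```

View pics/s2c.png

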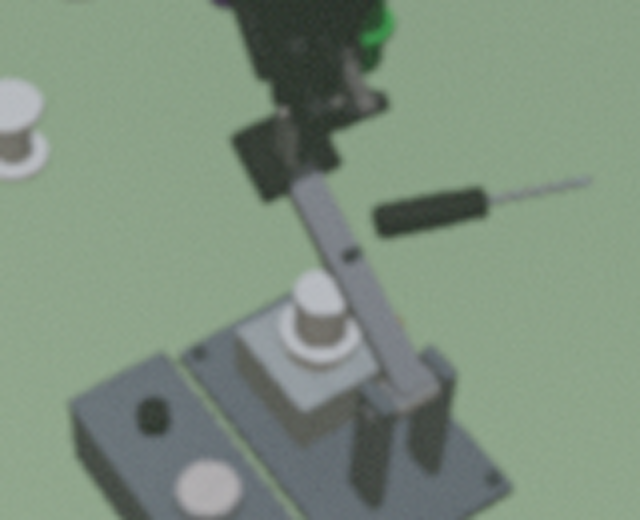

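The picture shows the clamp at about 30° with the fingertips on the paddle at (300,150), and the cartridge still standing proud at (318,310). I'll continue slowly with force checks.

```bash
python3 -m handwheel '0 -0.004 0.006 0 0;0 -0.008 0.012 0 0;0 -0.011 0.018 0 0;0 -0.013 0.022 0 0;0 -0.013 0.022 0 0' | grep -E 'pos|^force'; python3 -m handwheel '0 -0.001 0.0015 0 0;0 -0.002 0.003 0 0;0 -0.002 0.003 0 0' | grep -E 'pos|^force'
```

```text
position: [0.5639, 0.0323, 0.1578]
force: [1.3, 1.1, -0.5]
position: [0.5642, 0.0306, 0.1558]
force: [0.3, 0.2, 0.4]
```

```bash
python3 -m handwheel '0 -0.001 0.0015 0 0;0 -0.001 0.003 0 0;0 -0.001 0.003 0 0' | grep -E 'pos|^force'
```

```text
position: [0.5641, 0.0295, 0.1526]
force: [0.8, 0.0, -0.1]
```

```bash
python3 -m handwheel '0 -0.001 0.0015 0 0;0 -0.001 0.003 0 0;0 -0.001 0.003 0 0' | grep -E 'pos|^force'
```

```text
position: [0.564, 0.0284, 0.1495]
force: [1.9, -0.5, 0.0]
```

```bash
python3 -m handwheel '0 -0.001 0.0015 0 0;0 -0.001 0.003 0 0;0 -0.001 0.003 0 0' | grep -E 'pos|^force'
```

```text
position: [0.564, 0.0274, 0.1465]
force: [0.5, -0.2, 0.3]
```

```bash
python3 -m handwheel '0 -0.001 0.0015 0 0;0 -0.001 0.003 0 0;0 -0.001 0.003 0 0' | grep -E 'pos|^force'
```

```text
position: [0.564, 0.0264, 0.1435]
force: [0.1, -0.7, -0.2]
```

```bash
python3 -m handwheel '0 -0.001 0.0015 0 0;0 -0.001 0.003 0 0;0 -0.001 0.003 0 0' | grep -E 'pos|^force'
```

```text
position: [0.564, 0.0254, 0.1405]
force: [0.1, 0.1, -0.4]
```

```bash
python3 -m handwheel '0 -0.001 0.0015 0 0;0 -0.001 0.003 0 0;0 -0.001 0.003 0 0' | grep -E 'pos|^force'
```

```text
position: [0.564, 0.0244, 0.1375]
force: [-0.5, 0.6, 0.0]
```

```bash
python3 -m handwheel '0 -0.001 0.0015 0 0;0 -0.001 0.003 0 0;0 -0.001 0.003 0 0' | grep -E 'pos|^force'
```

```text
position: [0.564, 0.0234, 0.1344]
force: [0.1, 0.0, 0.6]
```

```bash
python3 -m handwheel '0 -0.0005 0.0015 0 0;0 -0.0005 0.003 0 0;0 -0.0005 0.003 0 0' | grep -E 'pos|^force'
```

```text
position: [0.564, 0.023, 0.1315]
force: [-0.2, -0.7, -0.1]
```

```bash
python3 -m handwheel '0 -0.0005 0.001 0 0;0 -0.0005 0.002 0 0;0 -0.0005 0.002 0 0' | grep -E 'pos|^force'
```

```text
position: [0.5641, 0.0224, 0.1296]
force: [-0.6, -0.7, 0.1]
```

```bash
python3 -m handwheel '0 -0.0005 0.001 0 0;0 -0.0005 0.002 0 0;0 -0.0005 0.002 0 0' | grep -E 'pos|^force'
```

```text
position: [0.5641, 0.0219, 0.1276]
force: [0.2, -0.4, 1.4]
```

```bash
python3 -m handwheel '0 -0.0005 0.001 0 0;0 -0.0005 0.002 0 0;0 -0.0005 0.002 0 0' | grep -E 'pos|^force'
```

```text
position: [0.5641, 0.0215, 0.1256]
force: [0.7, -0.4, 0.8]
```

```bash
python3 -m handwheel '0 -0.0005 0.001 0 0;0 -0.0005 0.002 0 0;0 -0.0005 0.002 0 0' | grep -E 'pos|^force'
```

```text
position: [0.5641, 0.0209, 0.1236]
force: [-0.3, -0.1, 1.1]
```

```bash
python3 -m handwheel '0 -0.0005 0.001 0 0;0 -0.0005 0.002 0 0;0 -0.0005 0.002 0 0' | grep -E 'pos|^force'
```

```text
position: [0.5642, 0.0205, 0.1221]
force: [-2.3, 0.0, 2.9]
```

```bash
python3 -m handwheel '0 -0.0005 0.001 0 0;0 -0.0005 0.002 0 0;0 -0.0005 0.002 0 0' | grep -E 'pos|^force'
```

```text
position: [0.5643, 0.0202, 0.1212]
force: [-5.8, 1.6, 13.1]
```

```bash
python3 -m handwheel '0 0 0.0005 0 0;0 0 0.001 0 0;0 0 0.001 0 0' | grep -E 'pos|^force'
```

```text
position: [0.5644, 0.0201, 0.1207]
force: [-8.8, 0.8, 17.8]
```

```bash
python3 -m handwheel '0 0 0.0005 0 0;0 0 0.001 0 0;0 0 0.001 0 0' | grep -E 'pos|^force'
```

```text
position: [0.5644, 0.0199, 0.1197]
force: [-9.1, -0.2, 18.6]
```

```bash
python3 -m handwheel '0 0 0.0005 0 0;0 0 0.001 0 0;0 0 0.001 0 0' | grep -E 'pos|^force'
```

```text
position: [0.5644, 0.0198, 0.1188]
force: [-8.4, -0.4, 19.0]
```

```bash
python3 -m handwheel '0 0 0.0007 0 0;0 0 0.0014 0 0;0 0 0.002 0 0;0 0 0.0025 0 0;0 0 0.003 0 0' | grep -E 'pos|^force'
```

```text
position: [0.5644, 0.0193, 0.1159]
force: [-8.6, -6.2, 21.0]
```

```bash
python3 -m handwheel '0 0 0.0007 0 0;0 0 0.0014 0 0;0 0 0.002 0 0;0 0 0.0025 0 0;0 0 0.003 0 0' | grep -E 'pos|^force'
```

```text
position: [0.5645, 0.0188, 0.113]
force: [-10.0, -10.0, 23.0]
```

```bash
python3 -m handwheel '0 0 0.0005 0 0;0 0 0.001 0 0;0 0 0.0015 0 0;0 0 0.002 0 0' | grep -E 'pos|^force'
```

```text
position: [0.5644, 0.0185, 0.111]
force: [-10.1, -12.6, 23.3]
```

```bash
python3 -m handwheel '0.0005 -0.0007 0 0 0;0.001 -0.0015 0.0005 0 0;0.001 -0.0015 0.001 0 0' | grep -E 'pos|^force'
```

```text
position: [0.5643, 0.0181, 0.1104]
force: [-2.2, -3.9, 21.0]
```

```bash
python3 -m handwheel '0 -0.0001 0.0005 0 0;0 -0.0002 0.001 0 0;0 -0.0002 0.001 0 0' | grep -E 'pos|^force'
```

```text
position: [0.5643, 0.0179, 0.1093]
force: [-2.2, -2.4, 20.5]
```

```bash
python3 -m handwheel '0 -0.0001 0.0005 0 0;0 -0.0002 0.001 0 0;0 -0.0002 0.001 0 0' | grep -E 'pos|^force'
```

```text
position: [0.5643, 0.0177, 0.1083]
force: [-2.9, -2.1, 19.7]
```

```bash
python3 -m handwheel '0 -0.0001 0.0005 0 0;0 -0.0002 0.001 0 0;0 -0.0002 0.001 0 0' | grep -E 'pos|^force'
```

```text
position: [0.5643, 0.0176, 0.1073]
force: [-2.2, -2.2, 19.9]
```

```bash
python3 -m handwheel '0 0 0.0005 0 0;0 -0.0001 0.001 0 0;0 -0.0001 0.001 0 0' | grep -E 'pos|^force'
```

```text
position: [0.5643, 0.0174, 0.1064]
force: [-2.5, -1.7, 20.7]
```

```bash
python3 -m handwheel '0 0 0.0005 0 0;0 -0.0001 0.001 0 0;0 -0.0001 0.001 0 0' | grep -E 'pos|^force'
```

```text
position: [0.5643, 0.0173, 0.1054]
force: [-2.9, -1.8, 21.3]
```

```bash
python3 -m handwheel '0 0 0.0005 0 0;0 -0.0001 0.001 0 0;0 -0.0001 0.001 0 0' | grep -E 'pos|^force'
```

```text
position: [0.5643, 0.0172, 0.1045]
force: [-2.0, -2.6, 21.7]
```

```bash
python3 -m handwheel '0 0 0.0005 0 0;0 0 0.0008 0 0;0 0 0.0008 0 0' | grep -E 'pos|^force'
```

```text
position: [0.5643, 0.0171, 0.1038]
force: [-3.3, -4.2, 22.4]
```

```bash
python3 -m handwheel '0 0 0.0005 0 0;0 0 0.0005 0 0' | grep -E 'pos|^force'
```

```text
position: [0.5644, 0.017, 0.1033]
force: [-2.9, -3.9, 23.8]
```

```bash
python3 -m handwheel '0 0 0.0005 0 0;0 0 0.0005 0 0' | grep -E 'pos|^force'
```

```text
position: [0.5644, 0.017, 0.1029]
force: [-3.5, -4.5, 23.2]
```

```bash
python3 -m handwheel '0 0 0.0005 0 0;0 0 0.0005 0 0' | grep -E 'pos|^force'
```

```text
position: [0.5644, 0.017, 0.1025]
force: [-5.0, -4.7, 24.1]
```

```bash
python3 -m handwheel '0.0003 -0.0005 0.0005 0 0;0.0003 -0.0005 0.0005 0 0' | grep -E 'pos|^force'
```

```text
position: [0.5644, 0.0169, 0.1023]
force: [-2.9, -1.0, 26.6]
```

```bash
python3 -m handwheel '0 0 0.0005 0 0;0 0 0.0005 0 0' | grep -E 'pos|^force'
```

```text
position: [0.5644, 0.0169, 0.1021]
force: [-4.9, -1.7, 30.7]
```

```bash
python3 -m handwheel '0 0 0.0005 0 0;0 0 0.0005 0 0' | grep -E 'pos|^force'
```

```text
position: [0.5645, 0.0169, 0.102]
force: [-7.0, -1.5, 33.7]
```

The force rose steeply from 24 to 34 N with no further travel, and the total drive matches the measured proud height, so it is seated. I'll retreat straight up and check by numbers.

```bash
python3 -m handwheel '0 0 -0.005 0 0;0 0 -0.02 0 0;0 0 -0.05 0 0;0 0 -0.08 0 0;0.03 0 -0.11 0 0;0.06 0 -0.14 0 0;0.08 0 -0.15 0 0;0.08 0 -0.15 0 0;0.08 0 -0.15 0 0;0.08 0 -0.15 0 0'; python3 - <<'E'
from h import *
c,im=snap("wrist","w7.png"); s,i2=snap("scene","s3.png"); h=cv2.cvtColor(im,cv2.COLOR_RGB2HSV)
m=((h[...,1]<40)&(h[...,2]>215)).astype(np.uint8)
cs,_=cv2.findContours(m,cv2.RETR_EXTERNAL,2)
for k in cs:
    if cv2.contourArea(k)>100: print(cv2.boundingRect(k),cv2.contourArea(k))
for z in(.061,.072): print("collar",z,proj(c,[.564,.077,z]),[proj(c,[.564-.025,.077,z])[1],proj(c,[.564,.077-.025,z])[0]])
b=(h[...,2]<60).astype(np.uint8); b[330:]=0
n,_,st,ce=cv2.connectedComponentsWithStats(b)
for j in range(1,n):
    if st[j,4]>500: print(st[j],ce[j])
for z in(.115,.121,.127): print("paddle",z,proj(c,[.564,.007,z]),proj(c,[.5365,-.015,z]),proj(c,[.5915,-.015,z]))
E
```

```text
time: 26.63
position: [0.483, 0.0171, 0.2473]
tool_rot: [[-1.0, 0.0, -0.0], [0.0, 1.0, -0.0], [0.0, -0.0, -1.0]]
force: [0.5, 0.2, -0.7]
finger_gap: -0.002
grasp_force: 0.0
(78, 324, 48, 41) 1422.5
(103, 302, 43, 37) 502.0
(359, 263, 52, 38) 854.0
collar 0.061 [383.17420409 285.22037331] [np.float64(260.97825178387717), np.float64(357.1820620634551)]
collar 0.072 [384.90313602 290.19157993] [np.float64(265.3598604387781), np.float64(358.1795367862826)]
[104  40  30  44 730] [120.74109589  64.04109589]
[ 283   80   44   87 2065] [304.42227603 123.25811138]
[621  95  19  42 578] [631.2716263  115.79065744]
[ 13  99  32  44 650] [ 31.50153846 118.34307692]
[ 339  243  174   63 2191] [462.13738019 276.67183934]
[ 281  285   55   45 1854] [306.07011866 305.35329018]
paddle 0.115 [308.6327716  312.61482123] [281.15844944 282.35718841] [283.20071429 341.31536646]
paddle 0.121 [308.40274613 316.19602408] [280.42674209 285.49069995] [282.54182703 345.29457517]
paddle 0.127 [308.16450187 319.90518314] [279.66816313 288.73928825] [281.8600177  349.41221688]
```

```bash
python3 - <<'E'
from h import *
c=cam("wrist"); im=cv2.imread("pics/w7.png",0); print(im[225:275,383])
print([ (z,round(proj(c,[x,.077,z])[1],1)) for x,z in((.527,.055),(.539,.061),(.539,.065),(.539,.055))])
for f in("top",):
    k,i=snap(f,"t2.png"); a=cv2.imread("pics/top0.png").astype(int); d=np.abs(i[:,:,::-1].astype(int)-a).max(2)>50
    n,_,st,_=cv2.connectedComponentsWithStats(d.astype(np.uint8)); print([list(s) for s in st[1:] if s[4]>25])
E
```

```text
[129 127 128 128 128 127 129 130 129 126 126 128 129 128 125 109  86  73
  70  68  68  69  90 142 172 181 183 184 184 185 185 185 184 184 174 138
 139 205 230 234 234 235 234 234 224 159 103  89  91  89]
[(0.055, np.float64(247.3)), (0.061, np.float64(261.4)), (0.065, np.float64(263.0)), (0.055, np.float64(259.1))]
[[np.int32(235), np.int32(205), np.int32(128), np.int32(275), np.int32(15143)], [np.int32(201), np.int32(217), np.int32(31), np.int32(33), np.int32(600)], [np.int32(363), np.int32(221), np.int32(8), np.int32(59), np.int32(257)], [np.int32(274), np.int32(234), np.int32(30), np.int32(7), np.int32(173)], [np.int32(285), np.int32(245), np.int32(10), np.int32(11), np.int32(88)], [np.int32(233), np.int32(249), np.int32(3), np.int32(16), np.int32(43)], [np.int32(273), np.int32(248), np.int32(32), np.int32(17), np.int32(342)], [np.int32(301), np.int32(465), np.int32(45), np.int32(15), np.int32(563)], [np.int32(294), np.int32(472), np.int32(7), np.int32(8), np.int32(34)]]
```

The collar's lower front edge is at row 259.3 (home predicts 259.1) and its top edge at 261.5 (home predicts 261.4), so it is flush on the block. The clamp is closed on it and the robot is clear, so I'll hand in.

```bash
python3 -c "
from plant import bot; print(bot.sign_off())"
```

```text
the job is handed in; nothing more can be done
None
```

The cartridge was set on the seal by hand, driven home by the clamp alone with its collar measured flush on the block, and the job was handed in with the clamp left closed on it and the robot clear.

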